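# Gauge a casket's bone post between caliper jaws

## Task

Check the width of the square bone post with the bench caliper: stand the post upright on the caliper's board between the open jaws and let it go, then slide the moving jaw up to it until both jaws bear flat on the post with a light, steady pressure of about 5 N. Bone bruises easily, so press gently, and do not let the moving jaw tilt on its beam. Leave the jaws closed on the standing post, ready to be read, and do not disturb the other things on the bench.

Things in the scene. Friction and masses are not known exactly. Their poses are not given: they have to be found in the camera images.
- stand: Caliper stand: pale board, 145 by 355 mm, fixed, caliper clamped flat on it. Origin on the bench top, under the point where the fixed jaw's face crosses the beam's centre line. y along the beam (jaws open towards -y, close towards +y), jaws point to -x, z up. Board x -105 to +40, y -305 to +50 mm; its top, where the post is to stand, z 18 mm. No part of the caliper is above z 43 mm.
- beam: Steel beam of the caliper (18 mm wide, 6 mm thick, along the stand's y at x 0) with its fixed jaw: a blade 8 mm thick (z 24 to 32 mm) reaching out to x -85 mm, its flat measuring face at y 0 looking to -y. Fixed to the stand; same origin and axes.
- fixed_jaw_face (a point): Point on the fixed jaw's measuring face, at stand x -55, y 0, z 28 mm: the middle of the useful part of the jaw (x -80 to -30 mm, where the post's centre must be).
- moving_jaw: Moving jaw, a blade like the fixed one, part of the slider on the beam. Origin on the beam's centre line, 45 mm behind (-y of) the jaw's measuring face, z 28 mm. Axes as the stand's while it is square.
- moving_jaw_face (a point): The point on the moving jaw's measuring face opposite fixed_jaw_face. Its y axis points at the fixed jaw. The slider is 97 mm long; its housing is 35 mm wide, centred on the beam, top at z 42 mm.
- thumb_piece (a point): Middle of the slider's thumb piece, a steel lug on its jaw side for pushing it along: 14 mm long (y), 20 mm high (stand z 22 to 42 mm), standing out from the slider's flank (x -17 mm) to x -46 mm. The point is at stand x -35, z 34 mm, 75 mm behind the moving jaw's face. 45 mm free towards the jaw, more behind. Axes as the stand's.
- opening (a joint): The caliper's opening, m: gap between the jaw faces, 0 shut, up to 0.150; grows towards the stand's -y. The slider drags with a steady friction of about 2.5 N and stays where it is left.
- jaw_tilt (a joint): Tilt of the moving jaw on its beam (rocking about the vertical in the slack of the slider), rad, 0 square; sprung back to 0, 14 N m/rad, about an axis on the beam's centre line 45 mm behind the jaw's face. Over 0.035 (2 degrees) is a spoilt measurement.
- post_middle (a point): Middle of the square bone post, half-way up its 70 mm. Plain square shaft about 30 to 36 mm across the flats (to be gauged, four sides alike), 60 mm high, a small turned button on top; 0.1 to 0.16 kg, standing. x, y square to its faces, z up. More than 18 N from a jaw bruises it. Three other bone pieces stand near (round colonnette, tube, flat slip), 80 mm or more between centres.
- colonnette: Round turned bone colonnette, 34 mm across, 70 mm high, standing; origin at its foot. Not to be disturbed.
- ferrule: Bone tube, 36 mm across, 46 mm high, standing; origin at its foot. Not to be disturbed.
- slip: Flat bone slip standing on edge, 52 mm (x) by 18 mm (y), 58 mm high; origin at its foot. Not to be disturbed.
- wax_jar: Small amber jar, 52 mm across, 62 mm high, beyond the caliper; origin at its foot. Not to be disturbed.
- adhesive: White bottle, 42 mm across, 110 mm high, beyond the caliper; origin at its foot. Not to be disturbed.
- brush: Flat brush 190 mm long lying on the right of the bench; origin under its middle. Not to be disturbed.

How it is judged:
By the outcome, as a careful person would: the job done as asked, in the order asked, and still so for the second after the job is handed in, with the robot touching nothing.
It also fails if it takes over 72 s, if anything falls off the work surface, if the arm or the gripper's body presses on something with over 40 N, if the wrist force passes 120 N, or if a joint passes its speed limit or range.

## Robot

A 6-joint arm with a two-finger parallel gripper is mounted at the origin on the work surface. World frame = base frame: x ahead of the robot, y to its left, z up, the work surface at z = 0. Lengths are in m, angles in rad, forces in N, time in s.
With the tool pointing down it reaches from about 0.35 to 0.875 m from the base axis. Payload 4.2 kg.
Tool frame: the origin (TCP) lies midway between the tips of the shut fingers; the grasp point (between the pads) lies 19 mm behind it; z points along the fingers, y is the line along which they close (so a half turn about z gives the same grasp; the last joint's range is limited). The gripper opens to 87 mm and grips with 3 to 60 N. Pads are 19 mm wide; open, the fingers measure 117 mm over their backs; the gripper's body (75 mm by 190 mm) begins 51 mm behind the grasp point.
Start: joints at [1.424, 0.385, 0.008, 0, -1.194, -0.259], TCP at [0.247, 0.574, 0.223] pointing down, gripper open.
Joint ranges: [-3.14, 3.14], [-1.21, 2.06], [-1.07, 1.41], [-3.16, 2.05], [-2.99, -0.16], [-3.1, 3.1]. Speed limits (rad/s): [2.79, 2.79, 3.14, 3.14, 3.14, 3.14].

## Interface

Orientations are given as a unit quaternion [w, x, y, z].
In Python, from cell import readout, grab_frame, get_calibration, ctrl, models gives the robot as it stands. The module is installed in compiled form; this text tells all that it offers.
- The arm moves only by the shell command python3 -m jog 'ROWS' [FORCE]. ROWS is JSON, a list of rows, each a list of 5 numbers: the shift along the world's x, y, z in cm, then the turn about the world's z in rad, then the finger opening in cm, from 0 to 8.7. A call has exactly 5 rows; each row is the pose to reach, as a shift and turn from the pose commanded when the call began; what a row does not reach only later rows make up. A row lasts 1/8 s, in which the tool goes at most 62.5 mm and 10.7 degrees, less where a joint would pass 70% of its speed; a pose out of reach is approached as far as the arm can. A call with a gripper value outside its range is refused whole. The fingers move at their own pace and stop on an object; FORCE is the grip in N (left out, the last holds). Time passes only in rows, so rows that repeat a pose let the fingers close, or fill a call up. It gives the time, the measured TCP pose, the force, the opening and the grip force at its end, in the units of the state.
- readout.sense(): the state, without advancing time (a new reading comes with each control period).
- grab_frame(name): name is "side" or "top" or "wrist"; returns the picture (400x640x3 uint8, blue, green, red); there is no depth.
- get_calibration(name): a dict with "K" (3x3 intrinsics, pixels), "dist_coeffs" ([k1, k2, p1, p2, k3] as OpenCV has them; the pictures are not rectified), "cam_to_world" (4x4, takes a point from camera to world coordinates). Camera axes: x right, y down, z forward; pixel columns grow to the right and rows downward; lengths in m; the calibration is good to about 2 mm. A picture is of the moment at which its call begins: read the wrist's pose just before it. get_calibration takes no time and is no camera call; for the wrist camera it gives the pose at the moment of the call.
- ctrl.close_job(): hands the job in; it is judged then, once.
Trained networks look in the newest picture that a camera, given by its name, has taken for a name from the list of things; names that differ only in an ending like _2 or _b are one class to them, and where a whole thing is asked for, a point or a joint stands for the part that bears it (a point fixed in the world has none). Each returns a list of dicts, best first, with "p" (0 to 1); they miss things now and then, are a little off and sometimes report something else, mostly with a low value. They report only what shows in the picture. A call takes as long as a camera call.
- models.look_for(name, camera): "at" ([x, y, z] in m, in world coordinates, good to about 4 mm: the middle of the surface that is visible of it).
- models.outline_of(name, camera): "region" (400x640 bool, what is visible of it).
The state is a dict: "time": time; "qpos": joint angles; "dq": joint speeds; "joint_torque": joint torques, N m; "ee_pos": TCP position; "eef_rot": TCP orientation; "contact_force": force on the tool from outside, world axes, zero at the start; "moment": the same for the moment, N m; "opening": opening from 0.0 (shut) to 1.0 (fully open); "finger_force": force on a finger pad.
Only numpy, scipy, OpenCV 4.12 (cv2) and the standard library are available. Lean on these libraries where they do the work, as an engineer would, in place of code of your own. Each camera call takes 0.05 s, during which the arm holds its last target. There are 200 camera calls.

## Working session

There is one attempt and no reset: what is moved stays moved. The work goes in short steps, Python scripts to look and compute and a shell command to move; the robot and the scene stay as the last step left them, time stands still between calls to the robot, and variables do not carry over. Pictures are saved under pics/ and viewed, at most 11 in all, crops included, and the job is handed in when it is done.

```bash
mkdir -p pics
python3 - <<'E'
from cell import readout, grab_frame, get_calibration, models
import cv2,numpy as np
s=readout.sense();print({k:np.round(v,3).tolist() for k,v in s.items()})
for c in ["side","top"]:
    im=grab_frame(c);cv2.imwrite(f"pics/{c}0.png",im)
    print(c,np.round(get_calibration(c)["cam_to_world"],3).tolist())
    for n in ["stand","fixed_jaw_face","moving_jaw_face","thumb_piece","post_middle","colonnette","ferrule","slip","wax_jar","adhesive","brush"]:
        r=models.look_for(n,c);print(n,[(np.round(d["at"],3).tolist(),round(d["p"],2)) for d in r[:2]])
E
```

```text
{'time': 0.0, 'qpos': [1.424, 0.386, 0.007, -0.001, -1.194, -0.259], 'dq': [-0.001, 0.0, -0.0, 0.0, -0.0, 0.001], 'joint_torque': [0.0, -39.066, 18.741, 4.22, 0.011, -0.0], 'ee_pos': [0.246, 0.574, 0.221], 'eef_rot': [0.001, 0.979, -0.202, -0.0], 'contact_force': [-0.084, -0.122, -0.311], 'moment': [0.035, 0.002, -0.011], 'finger_force': 0.0, 'opening': 1.0}
side [[0.95, -0.22, 0.224, 0.252], [-0.314, -0.684, 0.659, -0.807], [0.009, -0.696, -0.718, 0.922], [0.0, 0.0, 0.0, 1.0]]
stand [([0.566, -0.194, 0.016], 0.88), ([0.561, -0.114, 0.034], 0.63)]
fixed_jaw_face [([0.604, -0.196, 0.03], 0.82)]
moving_jaw_face [([0.562, -0.111, 0.032], 0.64)]
thumb_piece [([0.591, -0.146, 0.042], 0.69), ([0.746, 0.11, 0.042], 0.52)]
post_middle [([0.566, 0.191, 0.044], 0.68)]
colonnette [([0.457, 0.285, 0.038], 0.45)]
ferrule [([0.566, 0.19, 0.042], 0.64), ([0.452, 0.168, 0.035], 0.56)]
slip [([0.586, 0.303, 0.038], 0.56)]
wax_jar [([0.744, 0.108, 0.044], 0.84), ([0.587, 0.305, 0.037], 0.56)]
adhesive [([0.709, 0.221, 0.058], 0.89), ([0.568, 0.19, 0.042], 0.56)]
brush [([0.31, -0.322, 0.021], 0.69), ([0.454, 0.284, 0.039], 0.19)]
top [[-0.018, -0.984, 0.175, 0.358], [-1.0, 0.016, -0.009, -0.007], [0.006, -0.175, -0.985, 1.083], [0.0, 0.0, 0.0, 1.0]]
stand [([0.568, -0.156, 0.018], 0.9), ([0.453, 0.281, 0.07], 0.64)]
fixed_jaw_face [([0.6, -0.086, 0.027], 0.85), ([0.566, -0.11, 0.033], 0.71)]
moving_jaw_face [([0.562, -0.107, 0.033], 0.58), ([0.593, -0.137, 0.042], 0.46)]
thumb_piece [([0.59, -0.137, 0.038], 0.98)]
post_middle [([0.741, 0.119, 0.062], 0.69), ([0.565, 0.198, 0.06], 0.57)]
colonnette [([0.459, 0.283, 0.068], 0.82)]
ferrule [([0.448, 0.182, 0.046], 0.74)]
slip [([0.59, 0.311, 0.056], 0.78)]
wax_jar [([0.742, 0.12, 0.059], 0.93), ([0.591, -0.139, 0.041], 0.71)]
adhesive [([0.711, 0.233, 0.07], 0.85)]
brush [([0.306, -0.317, 0.018], 0.87)]
```

View pics/top0.png

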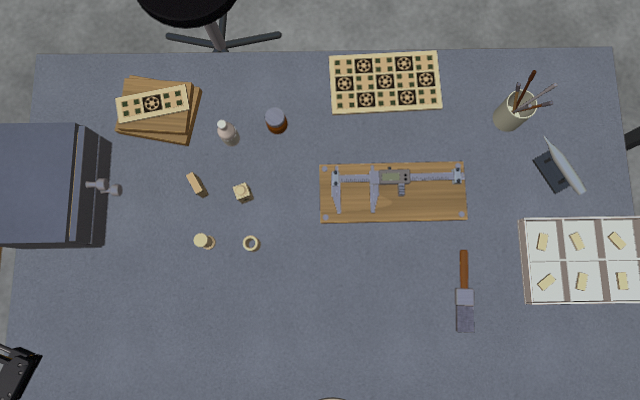

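View pics/side0.png

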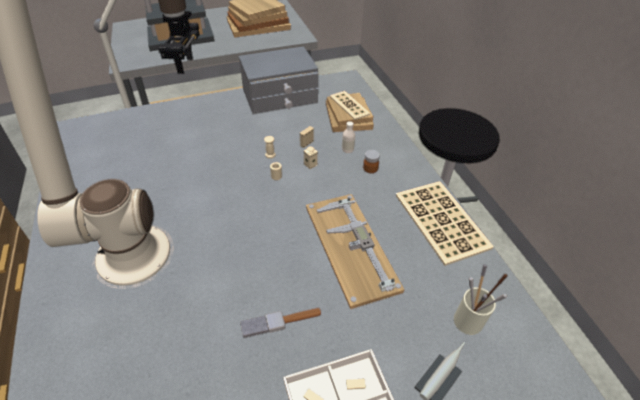

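The top view shows the post at about (242,191) and the board at columns 320–467, rows 162–222. The fixed jaw is at column ~338, the moving jaw at ~372 and the thumb piece at ~(403,189). The stand's axes are close to the world's. I'm moving above the post now.

```bash
python3 -m jog '[[4,-4,0,-0.15,8.7],[8,-9,0,-0.32,8.7],[12,-14,0,-0.5,8.7],[16,-19,0,-0.68,8.7],[20,-24,0,-0.86,8.7]]'
python3 -m jog '[[4,-4,0,-0.15,8.7],[8,-9,0,-0.3,8.7],[12,-14,0,-0.31,8.7],[12,-14,0,-0.31,8.7],[12,-14,0,-0.31,8.7]]'
cat > h.py <<'E'
from cell import readout, grab_frame, get_calibration, models
import cv2,numpy as np
def ray(c,cal,uv,z):
    p=cv2.undistortPoints(np.array(uv,float).reshape(-1,1,2),cal["K"],np.array(cal["dist_coeffs"],float))[:,0]
    T=np.array(cal["cam_to_world"]);d=np.c_[p,np.ones(len(p))]@T[:3,:3].T
    return T[:3,3]+d*((z-T[2,3])/d[:,2])[:,None]
def proj(cal,P):
    T=np.linalg.inv(np.array(cal["cam_to_world"]))
    return cv2.projectPoints(np.array(P,float).reshape(-1,3),cv2.Rodrigues(T[:3,:3])[0],T[:3,3],np.array(cal["K"],float),np.array(cal["dist_coeffs"],float))[0][:,0]
def yaw():
    w,x,y,z=readout.sense()["eef_rot"];return np.degrees(np.arctan2(1-2*(x*x+z*z),2*(x*y-w*z)))
E
python3 - <<'E'
from h import *
cal=get_calibration("wrist");im=grab_frame("wrist");cv2.imwrite("pics/w1.png",im)
print(readout.sense()["ee_pos"],yaw(),np.round(cal["cam_to_world"],3).tolist(),np.round(cal["K"],0).tolist())
for n in ["post_middle","ferrule","slip"]:
    print(n,[(np.round(d["at"],3).tolist(),round(d["p"],2)) for d in models.look_for(n,"wrist")[:2]])
E
```

```text
time: 1.82
ee_pos: [0.4439, 0.3375, 0.2229]
eef_rot: [-0.0, 0.805, -0.594, 0.0]
contact_force: [1.9, 1.0, 0.6]
opening: 0.994
finger_force: 0.0
time: 2.45
ee_pos: [0.5629, 0.1987, 0.2224]
eef_rot: [-0.0, -0.705, 0.709, 0.0]
contact_force: [0.3, 0.2, -0.1]
opening: 1.002
finger_force: 0.0
[0.56248545 0.19947929 0.22252531] 179.74053685219906 [[-1.0, 0.006, 0.001, 0.562], [0.006, 0.968, 0.249, 0.13], [0.0, 0.249, -0.968, 0.384], [0.0, 0.0, 0.0, 1.0]] [[299.0, 0.0, 322.0], [0.0, 299.0, 196.0], [0.0, 0.0, 1.0]]
post_middle [([0.574, 0.198, 0.06], 0.96)]
ferrule [([0.453, 0.177, 0.041], 0.74)]
slip [([0.602, 0.316, 0.055], 0.94)]
```

View pics/w1.png

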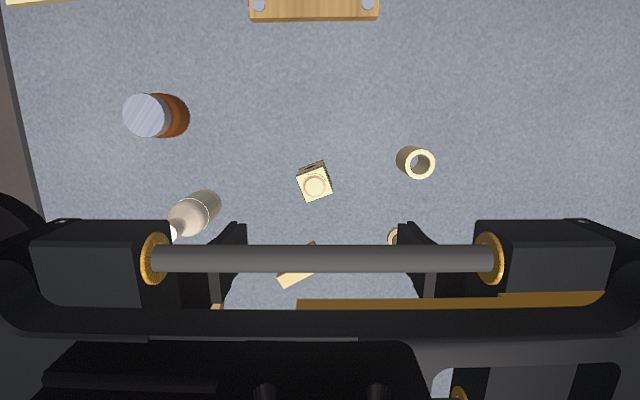

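The wrist view shows the post's top face around (314,183), turned slightly, with its darker side face above it. The ferrule is at (416,162). Next I measure the post's yaw.

Run:
```python
from h import *
im=cv2.imread("pics/w1.png");cal=get_calibration("wrist")
c=cv2.resize(im[150:215,280:350],None,fx=8,fy=8,interpolation=cv2.INTER_CUBIC);cv2.imwrite("pics/w1c.png",c)
m=(im[:,:,2]>190).astype(np.uint8);m[:, :285]=0;m[:,345:]=0;m[:155]=0;m[212:]=0
cs=max(cv2.findContours(m,0,2)[0],key=cv2.contourArea);r=cv2.minAreaRect(cs);b=cv2.boxPoints(r);print(r,b.tolist())
W=ray(0,cal,b,0.060);print(np.round(W,4).tolist(),W.mean(0))
for i in range(4):
    d=W[(i+1)%4]-W[i];print(np.hypot(*d[:2]),np.degrees(np.arctan2(d[1],d[0])))
```

```text
((313.99224853515625, 184.57989501953125), (28.359346389770508, 28.861915588378906), 68.96248626708984) [[295.4329528808594, 176.52577209472656], [322.3711242675781, 166.16493225097656], [332.5515441894531, 192.63401794433594], [305.6133728027344, 202.99485778808594]]
[[0.5907, 0.1935, 0.06], [0.561, 0.1821, 0.06], [0.5497, 0.2118, 0.06], [0.58, 0.2238, 0.06]] [0.57035152 0.20278482 0.06      ]
0.03178686267413363 -159.0057712312611
0.03184205276590395 110.7376363046147
0.03250708833932943 21.503131996040945
0.03214200743000716 -70.54172819474381
```

View pics/w1c.png

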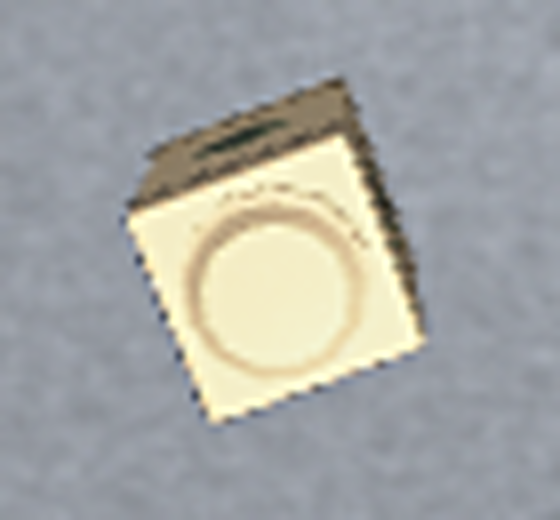

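```bash
python3 -m jog '[[0.4,0.2,-2,0.17,6.5],[0.8,0.4,-5,0.36,6.5],[0.8,0.4,-8,0.36,6.5],[0.8,0.4,-11,0.36,6.5],[0.8,0.4,-13,0.36,6.5]]' 10
python3 -m jog '[[0,0,-3,0,6.5],[0,0,-5,0,6.5],[0,0,-6.6,0,6.5],[0,0,-6.6,0,6.5],[0,0,-6.6,0,4.5]]' 10
python3 -m jog '[[0,0,0,0,3],[0,0,0,0,3],[0,0,0,0,2.5],[0,0,0,0,2.5],[0,0,0,0,2.5]]' 10
```

```text
time: 3.28
ee_pos: [0.5697, 0.204, 0.0912]
eef_rot: [0.001, 0.821, -0.57, -0.0]
contact_force: [-0.6, -0.3, 0.9]
opening: 0.75
finger_force: 0.0
time: 3.9
ee_pos: [0.5714, 0.2037, 0.0274]
eef_rot: [-0.001, 0.821, -0.571, 0.0]
contact_force: [-0.5, 0.3, 0.8]
opening: 0.694
finger_force: 0.0
time: 4.53
ee_pos: [0.571, 0.203, 0.0269]
eef_rot: [-0.0, 0.821, -0.571, 0.0]
contact_force: [-1.1, -0.6, 3.1]
opening: 0.376
finger_force: 10.0
```

```bash
python3 -m jog '[[0,0,2,0,2.5],[0,0,5,0,2.5],[0,0,9,0,2.5],[0,-1,14,-0.1,2.5],[-0.5,-5,19,-0.28,2.5]]' 
python3 -m jog '[[-0.5,-4,0.5,-0.08,2.5],[-0.5,-9,0.5,-0.08,2.5],[-1,-10,0.5,-0.08,2.5],[-1,-10,0.5,-0.08,2.5],[-1,-10,0.5,-0.08,2.5]]'
python3 - <<'E'
from h import *
cal=get_calibration("wrist");im=grab_frame("wrist");cv2.imwrite("pics/w2.png",im)
print(readout.sense()["ee_pos"],yaw())
for n in ["stand","fixed_jaw_face","moving_jaw_face","thumb_piece"]:
    print(n,[(np.round(d["at"],3).tolist(),round(d["p"],2)) for d in models.look_for(n,"wrist")[:2]])
E
```

```text
time: 5.15
ee_pos: [0.5659, 0.1548, 0.216]
eef_rot: [0.0, 0.732, -0.681, -0.0]
contact_force: [0.5, -0.1, -0.9]
opening: 0.374
finger_force: 10.0
time: 5.78
ee_pos: [0.5561, 0.055, 0.2199]
eef_rot: [-0.0, -0.706, 0.709, 0.0]
contact_force: [0.2, 0.6, -1.9]
opening: 0.37
finger_force: 10.0
[0.55616877 0.05517879 0.21988241] 179.79096761964172
stand [([0.57, -0.069, 0.018], 0.57)]
fixed_jaw_face [([0.597, -0.03, 0.031], 0.91)]
moving_jaw_face [([0.56, -0.11, 0.036], 0.67)]
thumb_piece [([0.592, -0.11, 0.032], 0.62)]
```

View pics/w2.png

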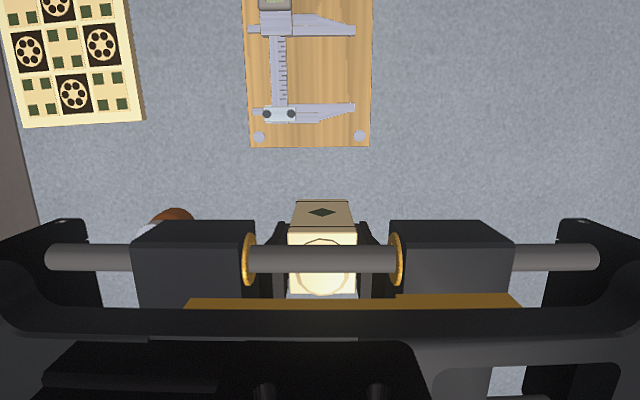

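The board's near edge is at row 147 (columns 249–369). The fixed jaw's straight face edge is at row ~104 and the moving jaw's at row ~35. The post is held straight at (322,245). I'll enlarge the view and compute the stand frame.

Run:
```python
from h import *
im=cv2.imread("pics/w2.png")
c=cv2.resize(im[0:150,235:380],None,fx=4,fy=4,interpolation=cv2.INTER_CUBIC);cv2.imwrite("pics/w2c.png",c)
```

```text
(no output)
```

View pics/w2c.png

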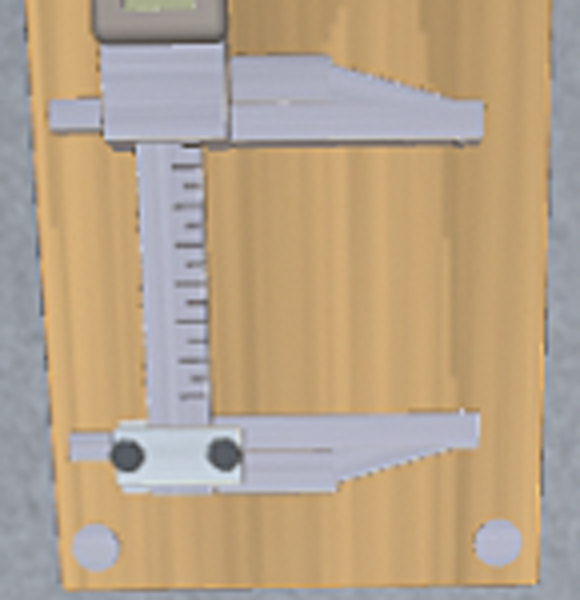

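The fixed jaw's face runs from (289,104) to (354.5,103), and the moving jaw's from (292,34) to (356,34.5). The near board corners are (251,147.5) and (369.5,146).

Run:
```python
from h import *
cal=get_calibration("wrist")
F=ray(0,cal,[[288.8,104],[354.5,102.8]],.032);M=ray(0,cal,[[292.5,33.8],[355.8,34.5]],.032)
B=ray(0,cal,[[250.8,147.5],[369.5,146],[372.5,0],[241.8,0]],.018)
for A in(F,M,B):print(np.round(A,4).tolist())
a=lambda p,q:np.degrees(np.arctan2(q[1]-p[1],q[0]-p[0]))
print(a(F[1],F[0]),a(M[1],M[0]),a(B[1],B[0]),a(B[2],B[1]),a(B[3],B[0]))
# post hold: bottom? top square
print(np.linalg.norm(B[0]-B[1]))
# origin from tip and corners for mean yaw
th=np.radians(a(B[2],B[1])-90+ a(B[3],B[0])-90)/2
print(np.degrees(th))
R=np.array([[np.cos(th),-np.sin(th)],[np.sin(th),np.cos(th)]])
for P,l in((F[1],(-.085,0)),(B[0],(.04,.05)),(B[1],(-.105,.05))):print(P[:2]-R@np.array(l))
```

```text
[[0.5922, -0.03, 0.032], [0.5185, -0.031, 0.032]]
[[0.5862, -0.1026, 0.032], [0.5185, -0.1016, 0.032]]
[[0.6411, 0.0195, 0.018], [0.4979, 0.0184, 0.018], [0.4994, -0.1402, 0.018], [0.6421, -0.1412, 0.018]]
0.7662614756185787 -0.807240457081566 0.4454486523503924 90.53867357927437 90.35565518795778
0.1432003198955374
0.4471643836160766
[ 0.60351064 -0.03029503]
[ 0.60148441 -0.03077001]
[ 0.603284   -0.03075167]
```

```bash
python3 -m jog '[[-0.3,-4,0,0.012,2.5],[-0.8,-8,0,0.012,2.5],[-0.8,-10.8,-2,0.012,2.5],[-0.8,-10.8,-5,0.012,2.5],[-0.8,-10.8,-8,0.012,2.5]]' 
python3 -m jog '[[0,0,-3,0,2.5],[0,0,-6,0,2.5],[0,0,-7.5,0,2.5],[0,0,-7.5,0,2.5],[0,0,-7.5,0,2.5]]'
python3 - <<'E'
from h import *
for c in["side","top"]:cv2.imwrite(f"pics/{c}3.png",grab_frame(c))
im=cv2.imread("pics/side3.png")[170:320,270:430];cv2.imwrite("pics/side3c.png",cv2.resize(im,None,fx=3.6,fy=3.6,interpolation=cv2.INTER_CUBIC))
print(readout.sense()["ee_pos"],yaw())
E
```

```text
time: 6.65
ee_pos: [0.5482, -0.0541, 0.1396]
eef_rot: [-0.0, 0.709, -0.705, 0.0]
contact_force: [1.1, 0.5, -1.1]
opening: 0.374
finger_force: 10.0
time: 7.28
ee_pos: [0.5491, -0.0537, 0.0664]
eef_rot: [-0.001, 0.71, -0.704, 0.001]
contact_force: [0.3, 0.2, -1.4]
opening: 0.374
finger_force: 10.0
[ 0.54894685 -0.05373736  0.06652096] -179.58557925876775
```

View pics/side3c.png

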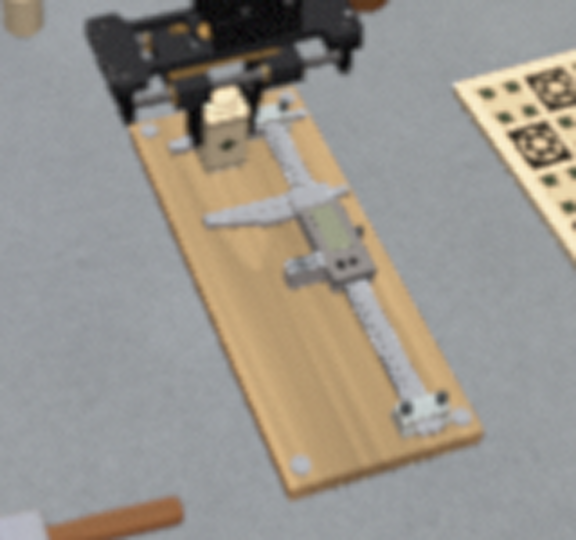

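The side crop shows the post upright just in front of the fixed jaw, with the moving jaw well clear. I'm lowering it now.

```bash
python3 -m jog '[[0,0,-1,0,2.5],[0,0,-1.8,0,2.5],[0,0,-2,0,2.5],[0,0,-2,0,2.5],[0,0,-2,0,2.5]]'
python3 -m jog '[[0,0,-0.05,0,2.5],[0,0,-0.1,0,2.5],[0,0,-0.15,0,2.5],[0,0,-0.15,0,2.5],[0,0,-0.15,0,2.5]]'
```

```text
time: 8.0
ee_pos: [0.5481, -0.0539, 0.0451]
eef_rot: [-0.0, 0.71, -0.705, 0.0]
contact_force: [0.1, -0.1, -1.5]
opening: 0.373
finger_force: 10.0
time: 8.62
ee_pos: [0.5482, -0.0539, 0.0449]
eef_rot: [-0.0, 0.71, -0.704, 0.0]
contact_force: [-3.2, 0.9, 7.6]
opening: 0.372
finger_force: 10.0
```

```bash
python3 -m jog '[[0,0,0.05,0,2.5],[0,0,0.05,0,3.6],[0,0,0.05,0,4.2],[0,0,0.05,0,5],[0,0,0.05,0,5]]'
python3 -m jog '[[0,0,1,0,5],[0,0,3,0,5],[0,0,6,0,5],[0,0,10,0,5],[0,0,14,0,5]]'
python3 -m jog '[[0,0,2,0,5],[0,0,3,0,5],[0,-3,3,0,3],[0,-6,3,0,1],[0,-6,3,0,0]]'
python3 - <<'E'
from h import *
cal=get_calibration("wrist");im=grab_frame("wrist");cv2.imwrite("pics/w4.png",im);grab_frame("top");grab_frame("side")
print(readout.sense()["ee_pos"],yaw())
for n in ["post_middle","fixed_jaw_face","moving_jaw_face","thumb_piece"]:
  for c in ["wrist","top","side"]:
    print(n,c,[(np.round(d["at"],3).tolist(),round(d["p"],2)) for d in models.look_for(n,c)[:2]])
E
```

```text
time: 9.25
ee_pos: [0.548, -0.0539, 0.044]
eef_rot: [0.0, 0.71, -0.705, -0.0]
contact_force: [-0.4, -0.1, -0.9]
opening: 0.558
finger_force: 0.0
time: 9.88
ee_pos: [0.5479, -0.054, 0.1862]
eef_rot: [-0.0, 0.71, -0.705, 0.0]
contact_force: [0.9, 0.4, -0.2]
opening: 0.573
finger_force: 0.0
time: 10.5
ee_pos: [0.5474, -0.1152, 0.2135]
eef_rot: [0.001, 0.709, -0.706, -0.001]
contact_force: [-0.1, -0.2, 0.3]
opening: 0.316
finger_force: 0.0
[ 0.54775675 -0.11354144  0.21380042] -179.59515202699598
post_middle wrist [([0.552, -0.066, 0.076], 0.81)]
post_middle top [([0.541, -0.055, 0.076], 0.55)]
post_middle side [([0.546, -0.072, 0.064], 0.73)]
fixed_jaw_face wrist [([0.603, -0.234, 0.03], 0.61)]
fixed_jaw_face top [([0.602, -0.081, 0.03], 0.55), ([0.589, -0.102, 0.032], 0.23)]
fixed_jaw_face side [([0.603, -0.214, 0.028], 0.57)]
moving_jaw_face wrist []
moving_jaw_face top [([0.598, -0.079, 0.031], 0.19)]
moving_jaw_face side [([0.569, -0.198, 0.016], 0.7), ([0.562, -0.113, 0.038], 0.5)]
thumb_piece wrist [([0.599, -0.141, 0.043], 0.79)]
thumb_piece top [([0.589, -0.105, 0.034], 0.43), ([0.542, -0.054, 0.077], 0.2)]
thumb_piece side [([0.591, -0.148, 0.042], 0.91)]
```

View pics/w4.png

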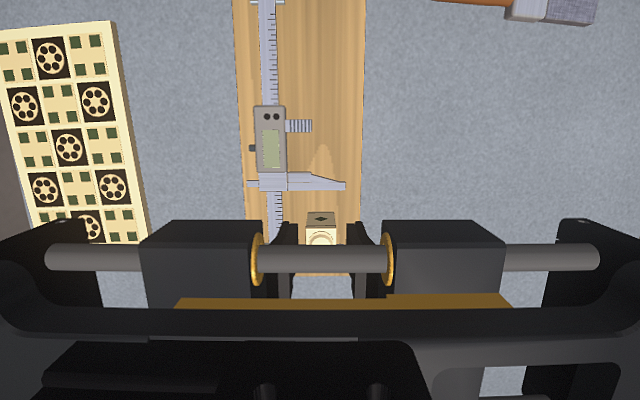

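The post stands upright at about (321,235), the moving jaw face is at row ~190, and the thumb piece is at columns 287–312, rows 120–133.

Run:
```python
from h import *
cal=get_calibration("wrist")
print(np.round(ray(0,cal,[[287,120],[312,120],[312,132],[287,132]],.042),4).tolist())
print(np.round(ray(0,cal,[[290,189],[345,189]],.032),4).tolist(), np.round(ray(0,cal,[[306,228],[337,228]],.078),4).tolist())
```

```text
[[0.5856, -0.1808, 0.042], [0.5585, -0.181, 0.042], [0.5585, -0.1682, 0.042], [0.5859, -0.1681, 0.042]]
[[0.5849, -0.1017, 0.032], [0.52, -0.1021, 0.032]] [[0.5639, -0.0703, 0.078], [0.5311, -0.0705, 0.078]]
```

```bash
python3 -m jog '[[0.9,-4,0,0,0],[1.9,-9.2,-3,0,0],[1.9,-9.2,-7,0,0],[1.9,-9.2,-11,0,0],[1.9,-9.2,-14,0,0]]' 10
python3 -m jog '[[0,0,-2,0,0],[0,0,-4,0,0],[0,0,-4.6,0,0],[0,0,-4.6,0,0],[0,0,-4.6,0,0]]'
python3 -m jog '[[0,0.1,0,0,0],[0,0.3,0,0,0],[0,0.5,0,0,0],[0,0.7,0,0,0],[0,0.8,0,0,0]]'
```

```text
time: 11.88
ee_pos: [0.5662, -0.2061, 0.0723]
eef_rot: [0.001, 0.709, -0.705, -0.001]
contact_force: [0.7, -0.4, -0.4]
opening: 0.009
finger_force: 0.0
time: 12.5
ee_pos: [0.5678, -0.206, 0.0292]
eef_rot: [-0.001, 0.71, -0.705, 0.001]
contact_force: [-0.1, -0.4, -0.1]
opening: 0.008
finger_force: 0.0
time: 13.12
ee_pos: [0.567, -0.1977, 0.0282]
eef_rot: [0.0, 0.71, -0.705, 0.0]
contact_force: [0.1, -0.5, -0.6]
opening: 0.008
finger_force: 0.0
```

```bash
for i in 1; do python3 -m jog '[[0,0.15,0,0,0],[0,0.3,0,0,0],[0,0.45,0,0,0],[0,0.6,0,0,0],[0,0.7,0,0,0]]'; done
python3 -m jog '[[0,0.15,0,0,0],[0,0.3,0,0,0],[0,0.45,0,0,0],[0,0.6,0,0,0],[0,0.7,0,0,0]]'
python3 -m jog '[[0,0.15,0,0,0],[0,0.3,0,0,0],[0,0.45,0,0,0],[0,0.6,0,0,0],[0,0.7,0,0,0]]'
```

```text
time: 13.75
ee_pos: [0.5668, -0.1912, 0.0282]
eef_rot: [0.0, 0.71, -0.705, -0.0]
contact_force: [-0.9, -3.0, 0.2]
opening: 0.002
finger_force: 1.3
time: 14.38
ee_pos: [0.5668, -0.1838, 0.0282]
eef_rot: [0.0, 0.71, -0.705, -0.0]
contact_force: [-1.9, -2.5, 0.8]
opening: 0.006
finger_force: 1.3
time: 15.0
ee_pos: [0.5668, -0.1768, 0.0282]
eef_rot: [0.0, 0.71, -0.705, -0.0]
contact_force: [-1.0, -2.9, 0.1]
opening: 0.012
finger_force: 1.3
```

```bash
python3 -m jog '[[0,0.15,0,0,0],[0,0.3,0,0,0],[0,0.45,0,0,0],[0,0.6,0,0,0],[0,0.7,0,0,0]]'
python3 -m jog '[[0,0.1,0,0,0],[0,0.2,0,0,0],[0,0.3,0,0,0],[0,0.4,0,0,0],[0,0.5,0,0,0]]'
python3 -m jog '[[0,0.1,0,0,0],[0,0.2,0,0,0],[0,0.3,0,0,0],[0,0.4,0,0,0],[0,0.5,0,0,0]]'
python3 - <<'E'
from h import *
cal=get_calibration("wrist");im=grab_frame("wrist");t=grab_frame("top")
s=grab_frame("side")[170:320,270:430];cv2.imwrite("pics/s5.png",np.hstack([cv2.resize(t[155:230,315:415],(400,300),interpolation=2),cv2.resize(s,(320,300),interpolation=2)]))
E
```

```text
time: 15.62
ee_pos: [0.5669, -0.1698, 0.0282]
eef_rot: [0.0, 0.71, -0.705, -0.0]
contact_force: [-1.0, -3.2, -0.4]
opening: 0.004
finger_force: 1.3
time: 16.25
ee_pos: [0.5669, -0.1648, 0.0282]
eef_rot: [0.0, 0.71, -0.705, -0.0]
contact_force: [-2.4, -2.6, -0.0]
opening: 0.004
finger_force: 1.3
time: 16.88
ee_pos: [0.5669, -0.1599, 0.0282]
eef_rot: [0.0, 0.71, -0.705, -0.0]
contact_force: [-2.2, -3.5, 0.6]
opening: 0.003
finger_force: 1.7
```

View pics/s5.png

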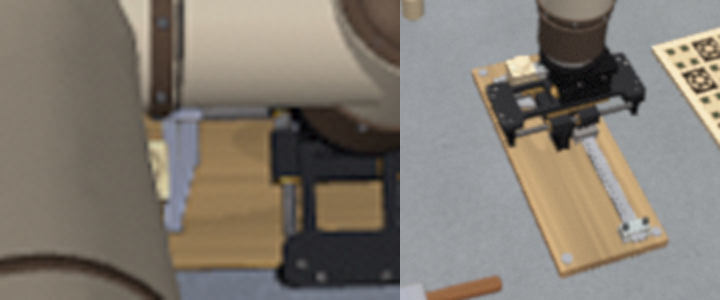

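The moving jaw has reached the post (left half, around (165,170)). From here I creep forward, watching the force.

```bash
python3 -m jog '[[0,0.05,0,0,0],[0,0.1,0,0,0],[0,0.15,0,0,0],[0,0.2,0,0,0],[0,0.2,0,0,0]]'
python3 -m jog '[[0,0.03,0,0,0],[0,0.06,0,0,0],[0,0.09,0,0,0],[0,0.12,0,0,0],[0,0.12,0,0,0]]'
```

```text
time: 17.65
ee_pos: [0.567, -0.1578, 0.0282]
eef_rot: [-0.0, 0.71, -0.705, -0.0]
contact_force: [-2.6, -3.4, 0.1]
opening: 0.006
finger_force: 1.5
time: 18.27
ee_pos: [0.567, -0.1567, 0.0282]
eef_rot: [0.0, 0.71, -0.705, -0.0]
contact_force: [-1.4, -3.1, -0.1]
opening: 0.004
finger_force: 1.5
```

```bash
python3 -m jog '[[0,0.02,0,0,0],[0,0.04,0,0,0],[0,0.06,0,0,0],[0,0.08,0,0,0],[0,0.08,0,0,0]]'
```

```text
time: 18.9
ee_pos: [0.567, -0.1559, 0.0282]
eef_rot: [0.0, 0.71, -0.705, -0.0]
contact_force: [-3.5, -2.9, -0.2]
opening: 0.001
finger_force: 1.6
```

```bash
python3 -m jog '[[0,0.02,0,0,0],[0,0.04,0,0,0],[0,0.06,0,0,0],[0,0.06,0,0,0],[0,0.06,0,0,0]]'
```

```text
time: 19.52
ee_pos: [0.567, -0.1556, 0.0282]
eef_rot: [0.0, 0.71, -0.705, 0.0]
contact_force: [-3.2, -5.5, -0.0]
opening: 0.009
finger_force: 2.3
```

```bash
python3 -m jog '[[0,0.02,0,0,0],[0,0.04,0,0,0],[0,0.06,0,0,0],[0,0.06,0,0,0],[0,0.06,0,0,0]]'
```

```text
time: 20.15
ee_pos: [0.567, -0.1555, 0.0283]
eef_rot: [0.0, 0.71, -0.705, 0.0]
contact_force: [-2.8, -6.6, -0.7]
opening: 0.005
finger_force: 3.4
```

```bash
python3 -m jog '[[0,0.02,0,0,0],[0,0.04,0,0,0],[0,0.06,0,0,0],[0,0.06,0,0,0],[0,0.06,0,0,0]]'
```

```text
time: 20.78
ee_pos: [0.567, -0.1555, 0.0283]
eef_rot: [0.001, 0.71, -0.705, 0.001]
contact_force: [-2.7, -8.5, -0.8]
opening: 0.005
finger_force: 4.5
```

```bash
python3 -m jog '[[0,0,0,0,0],[0,0,0,0,0],[0,0,0,0,0],[0,0,0,0,0],[0,0,0,0,0]]';python3 -m jog '[[0,0,0,0,0],[0,0,0,0,0],[0,0,0,0,0],[0,0,0,0,0],[0,0,0,0,0]]'
```

```text
time: 21.4
ee_pos: [0.567, -0.1555, 0.0283]
eef_rot: [0.001, 0.71, -0.705, 0.0]
contact_force: [-2.0, -8.6, 0.1]
opening: 0.006
finger_force: 4.5
time: 22.02
ee_pos: [0.567, -0.1554, 0.0283]
eef_rot: [0.001, 0.71, -0.705, 0.001]
contact_force: [-2.1, -8.8, -0.7]
opening: 0.008
finger_force: 4.5
```

Holding steady at about 8.2 N of push, which is roughly 5.5–6 N on the post after slider drag. I'm backing off gently and looking.

```bash
python3 -m jog '[[0,-0.05,0,0,0],[0,-0.1,0,0,0],[0,-0.2,0,0,0],[0,-0.5,0,0,0],[0,-1.2,0,0,0]]'
python3 -m jog '[[0,-0.8,0,0,0],[0,-1.5,1,0,0],[0,-1.5,4,0,0],[0,-1.5,8,0,0],[0,-1.5,12,0,0]]'
python3 -m jog '[[0,0,3,0,0],[0,4,6,0,0],[0,8,6,0,0],[0,8,6,0,0],[0,8,6,0,0]]'
python3 - <<'E'
from h import *
im=grab_frame("wrist");cv2.imwrite("pics/w6.png",im)
cv2.imwrite("pics/w6c.png",cv2.resize(im[60:240,220:400],(720,560),interpolation=2))
print(readout.sense()["ee_pos"])
E
```

```text
time: 22.65
ee_pos: [0.568, -0.1658, 0.0285]
eef_rot: [-0.001, 0.71, -0.704, 0.001]
contact_force: [-1.0, -1.0, 0.3]
opening: 0.006
finger_force: 0.0
time: 23.28
ee_pos: [0.567, -0.1816, 0.1501]
eef_rot: [-0.0, 0.709, -0.705, 0.0]
contact_force: [-0.2, 0.2, -0.4]
opening: 0.006
finger_force: 0.0
time: 23.9
ee_pos: [0.5669, -0.1015, 0.2086]
eef_rot: [-0.0, 0.71, -0.705, 0.0]
contact_force: [0.1, -0.6, -1.4]
opening: 0.012
finger_force: 0.0
[ 0.56688655 -0.10181952  0.20830502]
```

View pics/w6c.png

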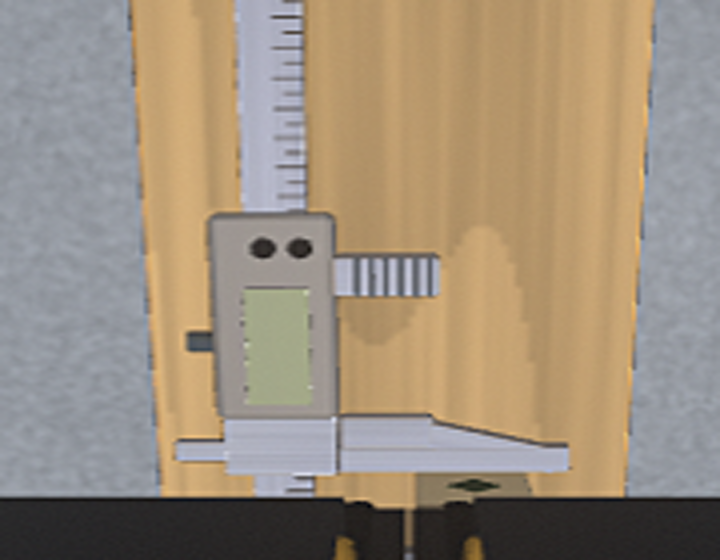

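The moving jaw is square and against the post's flat (around (475,480) in the crop). I'll check the fixed jaw's side from further back.

```bash
python3 -m jog '[[0,4,1,0,0],[-0.5,9,1,0,0],[-1,13,1,0,0],[-1,16,1,0,0],[-1,16,1,0,0]]'
python3 - <<'E'
from h import *
im=grab_frame("wrist");cv2.imwrite("pics/w7.png",im)
cv2.imwrite("pics/w7c.png",cv2.resize(im[0:150,235:380],None,fx=4,fy=4,interpolation=2))
E
```

```text
time: 24.58
ee_pos: [0.5572, 0.0595, 0.2179]
eef_rot: [0.0, 0.71, -0.704, -0.0]
contact_force: [0.5, -0.8, -0.4]
opening: 0.004
finger_force: 0.0
```

View pics/w7c.png

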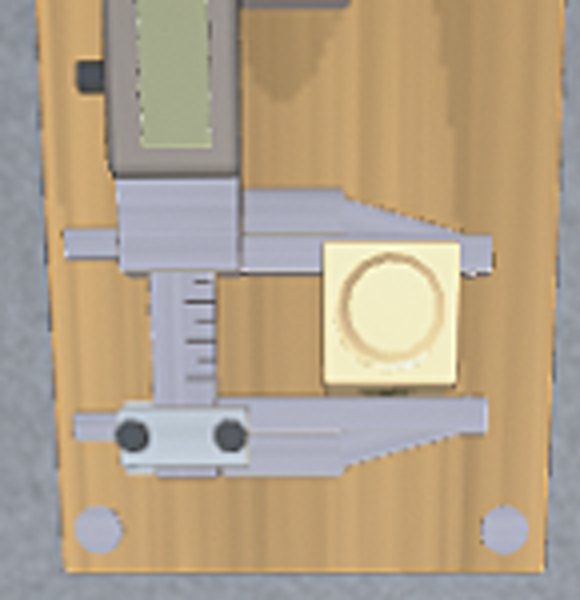

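The post stands upright and square between the jaws. The gap of about 31.5 rows comes to roughly 32.5 mm, which matches the post's width from the grip. The robot is clear of everything.

```bash
python3 -c "
from cell import ctrl;print(ctrl.close_job())"
```

```text
the job is handed in; nothing more can be done
None
```

The job is handed in at about 25 s. The bone post stands upright and square between the closed jaws and is about 32.5 mm wide. The final squeeze was about 5.5–6 N (wrist reading less the slider's drag), the jaw looks untilted, and the arm is clear.

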